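# Close up a row of spacer blocks against the sprung stop of a gluing jig

## Task

Take the steel pusher block by its post, set it down behind the near end of the row of plastic spacers, and push the whole row as one straight block along the fence, without it buckling, until it presses on the stop's sprung pad with about 10 N (at least 6 N, never more than 16 N); keep up the pressure for a moment. Then let go and leave the pusher standing there, so that its weight keeps the row closed up and still bearing on the pad. Do not touch the spacers with the gripper, and leave everything else on the bench where it is.

Things in the scene. Friction and masses are not known exactly. Their poses are not given: they have to be found in the camera images.
- jig: Aluminium fence fixed to the bench: a low straight bar 22 mm wide, 14 mm high. x = direction to push the row (along the bar, to the stop), y = from the bar towards the row, z up. Origin on the bench on the line where the middle of the row belongs; the bar's face lies at y = -19 mm and it runs from x = -190 to +170 mm. The row's +y side is open.
- stop: Grey housing 55 mm along the row, 44 wide, 51 high, fixed 190 mm along the jig. Origin: on the bench, centre of its face towards the row; axes as the jig's. A rod holds a sprung rubber pad (24 x 22 mm, 3 to 25 mm high). The rod is clamped anew each time: the pad's face stands 20 to 65 mm before the housing, NOT reported: feel for it. The pad yields 1 mm per 2.5 N, up to 8 mm.
- pusher: Loose steel block, 0.5 to 0.8 kg: base 60 (its x) x 30 (its y) x 35 mm high, with a post 20 x 20 mm on its middle from 35 to 85 mm up, to grip it by. Origin: centre of its underside, z up. Starts upright on the row's open side near piece1, turned up to 0.5 rad from the jig's x; its ends are alike. Sliding on the bench it drags with a few newtons (varies).
- piece1: Off-white plastic spacer block, 30 x 30 mm, 25 mm high, 30 g, a small dark hole on top. Origin at the centre of its underside, axes as the jig's when in line. piece1 is the near end of the row: the one farthest from the stop, which the pusher must push.
- piece2: Spacer block as piece1, number 2 of the row counted towards the stop. The blocks start up to about 7 mm apart, nearly in line.
- piece3: Spacer block as piece1, number 3 of the row counted towards the stop. The blocks start up to about 7 mm apart, nearly in line.
- piece4: Spacer block as piece1, number 4 of the row counted towards the stop. The blocks start up to about 7 mm apart, nearly in line.
- piece5: Spacer block as piece1, number 5 of the row counted towards the stop; the one that meets the stop's pad.
- tape: Bystander: roll of clear tape, 72 mm across, 20 mm high, beyond the fence. Origin: its underside (lying tools: their middle).
- offcut_strip: Bystander: plastic strip 150 x 22 x 8 mm lying beyond the fence. Origin: its underside (lying tools: their middle).
- offcut_angle: Bystander: plastic angle 60 x 30 mm, 40 mm high, on the open side of the row. Origin: its underside (lying tools: their middle).
- glue_jar: Bystander: closed white jar, 54 mm across, 75 mm high, on the open side near the stop. Origin: its underside (lying tools: their middle).
- screwdriver: Bystander: screwdriver lying to the robot's right. Origin: its underside (lying tools: their middle).
- brush: Bystander: brush lying to the robot's left. Origin: its underside (lying tools: their middle).
- cup: Bystander: grey cup, 72 mm across, 80 mm high, far left, beyond the stop. Origin: its underside (lying tools: their middle).
Things that resemble listed ones, but are neither listed nor needed, are in the scene too. What is shaped like the piece1 but red is not meant.

How it is judged:
By the outcome, as a careful person would: the job done as asked, in the order asked, and still so for the second after the job is handed in, with the robot touching nothing.
It also fails if it takes over 64 s, if anything falls off the work surface, if the arm or the gripper's body presses on something with over 40 N, if the wrist force passes 120 N, or if a joint passes its speed limit or range.

## Robot

A 6-joint arm with a two-finger parallel gripper is mounted at the origin on the work surface. World frame = base frame: x ahead of the robot, y to its left, z up, the work surface at z = 0. Lengths are in mm, angles in rad, forces in N, time in s.
With the tool pointing down it reaches from about 300 to 775 mm from the base axis. Payload 14.6 kg.
Tool frame: the origin (TCP) lies midway between the tips of the shut fingers; the grasp point (between the pads) lies r.hold_point_z behind it (r.hold_point_z is the distance from the TCP to the grasp point, in mm); z points along the fingers, y is the line along which they close (so a half turn about z gives the same grasp; the last joint's range is limited). The gripper opens to 94 mm and grips with 3 to 60 N. Pads are 16 mm wide; open, the fingers measure 119 mm over their backs; the gripper's body (75 mm by 177 mm) begins 78 mm behind the grasp point.
Start: joints at [1.219, 0.3, 1.521, -0, 1.321, -0.067], TCP at [154.529, 527.835, 205.446] pointing down, gripper open.
Joint ranges: [-3.03, 3.03], [-0.79, 2.21], [0.23, 2.52], [-1.04, 4.18], [0, 3.07], [-2.55, 2.55]. Speed limits (rad/s): [2.22, 2.22, 2.57, 3.14, 3.14, 3.14].

## Interface

Orientations are given as a unit quaternion [w, x, y, z].
In Python, from workcell import r gives the robot as it stands. The module is installed in compiled form; this text tells all that it offers.
- The arm moves only by the tool carry_out, never from a script. Its arguments are lists of equal length, an entry for each row: "offset": the shift along the tool's x, y, z in m, a list of three; "turn": the turn about the tool's z in rad. A call has 1 to 5 rows; each row is the pose to reach, as a shift and turn from the pose commanded when the call began, along the tool's axes at that moment; what a row does not reach only later rows make up. A row lasts 1/8 s, in which the tool goes at most 62.5 mm and 10.7 degrees, less where a joint would pass 70% of its speed; a pose out of reach is approached as far as the arm can. A call with a gripper value outside its range is refused whole. "fingers" is the opening in per cent of the stroke, from 0 (shut) to 100 (fully open), set as the call begins (left out, the last holds). The fingers move at their own pace and stop on an object; "newtons" is the grip in N (left out, the last holds). Time passes only in rows, so rows that repeat a pose let the fingers close. It gives the time, the measured TCP pose, the force, the opening and the grip force at its end, in the units of the state.
- r.get_state(): the state, without advancing time (a new reading comes with each control period).
- r.camera(name): name is "side" or "top" or "wrist"; returns the picture (400x640x3 uint8, blue, green, red); there is no depth.
- r.camera_params(name): a dict with "fx", "fy", "cx", "cy" (pixels), "origin" and "orientation" of the camera in the world; the wrist camera has in their place "hand_eye" (4x4, takes a point from camera to tool coordinates, whose origin is the TCP and whose axes are the flange's). Camera axes: x right, y down, z forward; pixel columns grow to the right and rows downward; lengths in mm; the calibration is good to about 2 mm. A picture is of the moment at which its call begins: read the wrist's pose just before it. camera_params takes no time and is no camera call.
- r.finish_job(): hands the job in; it is judged then, once.
The state is a dict: "clock": time; "joint_positions": joint angles; "dq": joint speeds; "effort": joint torques, N m; "tcp_pos": TCP position; "ee_rot": TCP orientation; "force": force on the tool from outside, world axes, zero at the start; "moment": the same for the moment, N m; "finger_gap": opening from 0.0 (shut) to 1.0 (fully open); "gripper_force": force on a finger pad.
Only numpy, scipy, OpenCV 4.12 (cv2) and the standard library are available. Lean on these libraries where they do the work, as an engineer would, in place of code of your own. Each camera call takes 0.05 s, during which the arm holds its last target. There are 200 camera calls.

## Working session

There is one attempt and no reset: what is moved stays moved. The work goes in short steps, Python scripts to look and compute and a tool call to move; the robot and the scene stay as the last step left them, time stands still between calls to the robot, and variables do not carry over. Pictures are saved under pics/ and viewed, at most 11 in all, crops included, and the job is handed in when it is done.

Besides the shell and the picture viewer there is one more tool, called after ">>>" by a JSON object that holds its "api" and its "payload", one argument or row to a line. carry_out: Moves the arm, as the interface text tells. Its arguments: {"type":"object","properties":{"offset":{"type":"array"},"turn":{"type":"array"},"fingers":{"type":"number"},"newtons":{"type":"number"}},"required":["offset","turn"]}

```bash
mkdir -p pics; python3 - <<'E'
from workcell import r
import cv2
s=r.get_state();print({k:s[k] for k in("clock","tcp_pos","ee_rot","force","finger_gap")},r.hold_point_z)
for n in("top","side","wrist"):
    print(n,r.camera_params(n)); cv2.imwrite(f"pics/{n}0.png",r.camera(n))
E
```

```text
{'clock': 0.0, 'tcp_pos': array([154.4270624 , 527.59169037, 204.86604565]), 'ee_rot': array([-1.21221997e-04,  1.41906646e-01,  9.89879862e-01, -5.89748877e-04]), 'force': array([ 1.36523863, -0.24175379, -0.12822823]), 'finger_gap': 1.0036664616646829} 18.8
top {'fx': 499.5827324307454, 'fy': 499.5827324307454, 'cx': 328.3353686282182, 'cy': 196.89597513188343, 'origin': array([ 342.00637743,   13.94687301, 1314.06575128]), 'orientation': array([ 0.06103235, -0.69783757,  0.71003235, -0.07177635])}
side {'fx': 513.9342097196429, 'fy': 513.9342097196429, 'cx': 315.80122163370777, 'cy': 207.40584705450954, 'origin': array([  253.66170342, -1182.77321468,   718.8604053 ]), 'orientation': array([-0.50060666,  0.8560715 , -0.11045062,  0.06584243])}
wrist {'fx': 277.88567500179596, 'fy': 277.88567500179596, 'cx': 316.4706511665703, 'cy': 197.70655677962563, 'hand_eye': array([[ 4.07247773e-04, -9.58200090e-01, -2.86098624e-01,
         8.28988517e+01],
       [ 9.99999349e-01,  6.95207501e-04, -9.04934033e-04,
        -5.39245898e-01],
       [ 1.06600578e-03, -2.86098069e-01,  9.58199749e-01,
        -1.79611591e+02],
       [ 0.00000000e+00,  0.00000000e+00,  0.00000000e+00,
         1.00000000e+00]])}
```

View pics/top0.png

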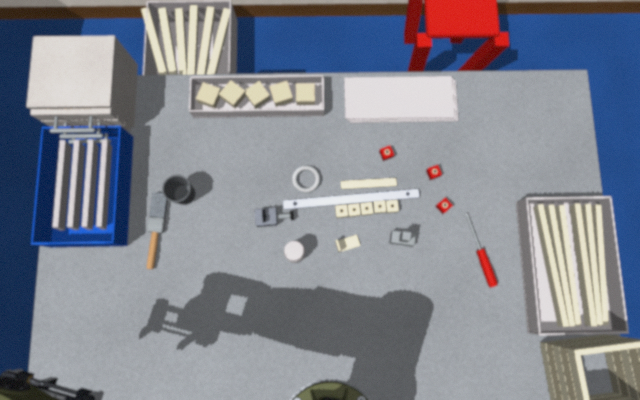

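View pics/side0.png

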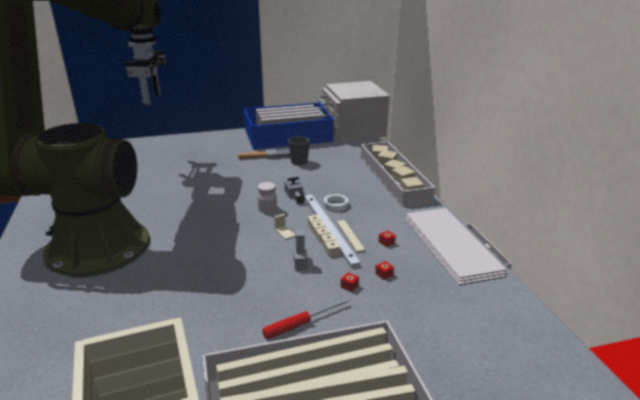

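The top view shows the stop at (266,215), the fence from (285,205) to (419,193), the row at (342–392, 211–206) with piece1 at the right end, and the pusher at (403,237). The offcut angle is at (348,242) and the jar at (293,251).
Things that could be taken for the pieces are the red blocks at (387,153), (434,172) and (445,205), and the tan blocks in the tray at (257,94). For the pusher, it's the offcut angle at (348,242). The grey block with a post at (403,237) is the pusher. I'll check it in a close crop.

```bash
cat > h.py <<'E'
import numpy as np, cv2
from scipy.spatial.transform import Rotation as R
from workcell import r
def rot(q): return R.from_quat(np.roll(q,-1))
def cam(n,s=None):
    p=r.camera_params(n)
    if n!="wrist": return p,rot(p["orientation"]).as_matrix(),p["origin"]
    s=s or r.get_state(); M=rot(s["ee_rot"]).as_matrix(); H=p["hand_eye"]
    return p,M@H[:3,:3],M@H[:3,3]+s["tcp_pos"]
def ray(c,uv,z):
    p,M,o=c; uv=np.atleast_2d(np.asarray(uv,float))
    d=np.c_[(uv[:,0]-p["cx"])/p["fx"],(uv[:,1]-p["cy"])/p["fy"],np.ones(len(uv))]@M.T
    return (o+d*((z-o[2])/d[:,2])[:,None])[:,:2]
def proj(c,P):
    p,M,o=c; q=(np.atleast_2d(P)-o)@M
    return np.c_[p["fx"]*q[:,0]/q[:,2]+p["cx"],p["fy"]*q[:,1]/q[:,2]+p["cy"]]
E
python3 - <<'E'
from h import *
im=cv2.imread("pics/top0.png"); c=cam("top")
cv2.imwrite("pics/top0c.png",cv2.resize(im[170:270,240:440],None,fx=4,fy=4,interpolation=cv2.INTER_CUBIC))
f=ray(c,[[285,205],[419,193]],14);print("fence",f, np.arctan2(*(f[0]-f[1])[::-1]))
print("pieces",ray(c,[[392,206],[342,211]],25),"pusher",ray(c,[[403,237]],35))
E
```

```text
fence [[ 569.38217957  106.50414606]
 [ 595.99205625 -249.56654224]] 1.6453896738343121
pieces [[ 560.24169677 -174.52701559]
 [ 549.12237734  -43.04776073]] pusher [[ 477.23225089 -197.97373155]]
```

View pics/top0c.png

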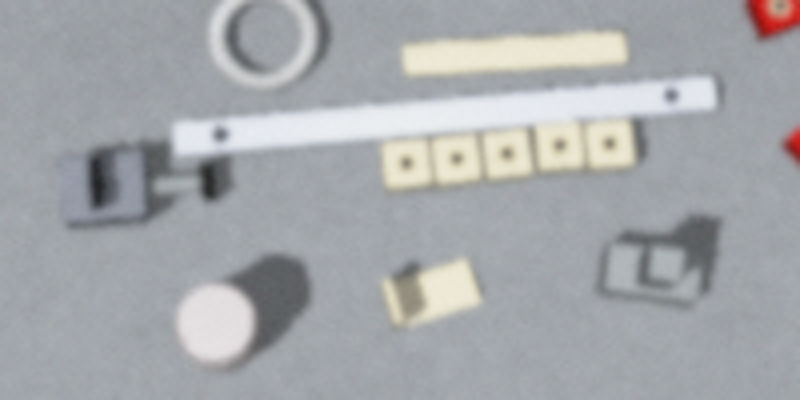

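The crop confirms a steel block with a square post at crop (655,268), and the row of five pieces with gaps. I'm setting out to a point above the pusher.

>>> {"api": "carry_out", "payload": {
  "offset": [
    [-0.034, -0.04, 0],
    [-0.068, -0.08, 0],
    [-0.102, -0.12, 0],
    [-0.136, -0.16, 0],
    [-0.17, -0.2, 0]
  ],
  "turn": [0, 0, 0, 0, 0]
}}

```text
clock: 0.78
tcp_pos: [261.8, 286.5, 205.4]
ee_rot: [0.0, 0.142, 0.99, 0.0]
force: [0.1, 0.1, 0.1]
finger_gap: 0.999
gripper_force: 0.0
```

>>> {"api": "carry_out", "payload": {
  "offset": [
    [-0.034, -0.04, 0],
    [-0.068, -0.08, 0],
    [-0.102, -0.12, 0],
    [-0.136, -0.16, 0],
    [-0.17, -0.2, 0]
  ],
  "turn": [0.12, 0.24, 0.36, 0.48, 0.6]
}}

```text
clock: 1.4
tcp_pos: [368.8, 46.7, 205.6]
ee_rot: [0.0, 0.43, 0.903, 0.0]
force: [0.9, 0.8, 0.9]
finger_gap: 0.999
gripper_force: 0.0
```

```bash
cat >> h.py <<'E'
def to(x,y,z,yaw):
    "offset (m, tool axes) and turn to take tool x to world angle yaw, TCP to x,y,z"
    s=r.get_state(); M=rot(s["ee_rot"]).as_matrix(); now=np.arctan2(M[1,0],M[0,0])
    d=M.T@(np.array([x,y,z])-s["tcp_pos"])/1000
    print("clock",round(s["clock"],2),"tcp",s["tcp_pos"].round(1),"yaw",round(now,4),"F",s["force"].round(2),"q",s["joint_positions"].round(2))
    print("offset",d.round(4),"turn",round(-((yaw-now+np.pi)%(2*np.pi)-np.pi),4))
E
python3 -c "
from h import *
to(477,-180,205,1.645)"
```

```text
clock 1.4 tcp [368.8  46.7 205.6] yaw 2.2527 F [0.89 0.8  0.88] q [ 0.03 -0.11  1.97  0.    1.28 -0.65]
offset [-0.2442 -0.0589  0.0006] turn 0.6077
```

>>> {"api": "carry_out", "payload": {
  "offset": [
    [-0.05, -0.012, 0],
    [-0.1, -0.024, 0],
    [-0.15, -0.036, 0],
    [-0.2, -0.048, 0],
    [-0.244, -0.059, 0]
  ],
  "turn": [0.12, 0.24, 0.36, 0.48, 0.608]
}}

```text
clock: 2.02
tcp_pos: [477.8, -179.6, 205.2]
ee_rot: [-0.0, 0.681, 0.733, -0.0]
force: [1.3, 0.1, 0.3]
finger_gap: 1.001
gripper_force: 0.0
```

>>> {"api": "carry_out", "payload": {
  "offset": [
    [0, 0, 0]
  ],
  "turn": [0]
}}

```text
clock: 2.15
tcp_pos: [477.6, -179.8, 204.6]
ee_rot: [-0.001, 0.68, 0.733, -0.0]
force: [-0.4, 0.9, -0.9]
finger_gap: 1.001
gripper_force: 0.0
```

```bash
python3 - <<'E'
from h import *
import json
to(477,-180,205,1.645)
s=r.get_state(); im=r.camera("wrist"); cv2.imwrite("pics/w1.png",im)
json.dump({k:list(map(float,s[k])) for k in("tcp_pos","ee_rot")},open("w1.json","w"))
E
```

```text
clock 2.15 tcp [ 477.6 -179.8  204.6] yaw 1.6448 F [-0.43  0.86 -0.9 ] q [-0.43  0.21  1.63 -0.    1.3  -0.51]
offset [-0.0002 -0.0006 -0.0004] turn -0.0002
```

View pics/w1.png

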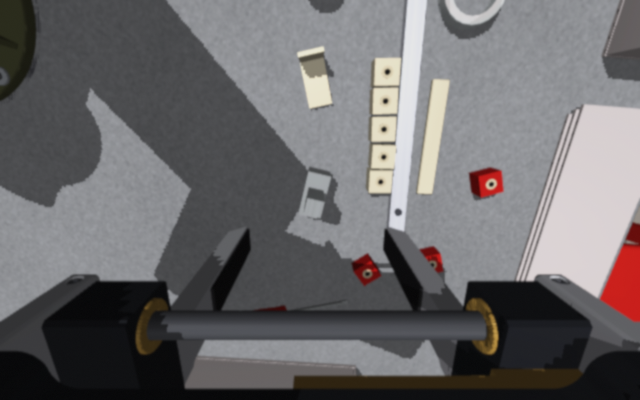

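The wrist view shows the pusher at (317,190), partly in shadow, piece1 at (380,182) up to piece5 at (387,72), and the fence's row-side edge from about (404,60) to (390,230).

```bash
python3 - <<'E'
from h import *
import json
s={k:np.array(v) for k,v in json.load(open("w1.json")).items()}
im=cv2.imread("pics/w1.png"); c=cam("wrist",s); ct=cam("top"); top=cv2.imread("pics/top0.png")
def edges(im,rows,x0,x1,f):
    return np.array(f)
hsv=cv2.cvtColor(im,cv2.COLOR_BGR2HSV)
# pieces: yellowish tops
m=((hsv[...,1]>30)&(hsv[...,0]>15)&(hsv[...,0]<40)&(hsv[...,2]>150)).astype(np.uint8)
m[:, :365]=0; m[:,402:]=0; m[:50]=0; m[200:]=0
n,l,st,ce=cv2.connectedComponentsWithStats(m)
for i in range(1,n):
    if st[i,4]>150: print("piece",st[i],ce[i].round(1),ray(c,ce[i],25).round(1))
# dark holes
g=cv2.cvtColor(im,cv2.COLOR_BGR2GRAY)
for (u,v) in [(380,182),(383,157),(384,129),(385,101),(387,72)]:
    w=g[v-6:v+7,u-6:u+7].astype(float); k=np.clip(120-w,0,None); yy,xx=np.mgrid[v-6:v+7,u-6:u+7]
    p=[(xx*k).sum()/k.sum(),(yy*k).sum()/k.sum()]; print("hole",np.round(p,1),ray(c,p,25).round(1))
# fence: bright & unsaturated
f=((hsv[...,1]<30)&(hsv[...,2]>185)); L=[];Rr=[]
for v in range(10,205,4):
    xs=np.where(f[v,388:432])[0]+388
    if len(xs)>8: L.append([xs[0]-.5,v]); Rr.append([xs[-1]+.5,v])
for n_,E in(("L",L),("R",Rr)):
    P=ray(c,E,14); vx,vy,x0,y0=cv2.fitLine(P.astype(np.float32),cv2.DIST_HUBER,0,.01,.01).ravel()
    if vy<0:vx,vy=-vx,-vy
    print("fence",n_,len(P),"ang",np.arctan2(vy,vx),"x at y=-170,0:",x0+vx/vy*(-170-y0),x0+vx/vy*(-y0))
# top
h2=cv2.cvtColor(top,cv2.COLOR_BGR2HSV); f=((h2[...,1]<30)&(h2[...,2]>195)).astype(np.uint8)
n,l,st,ce=cv2.connectedComponentsWithStats(f[185:212,280:425])
for i in range(1,n):
    if st[i,4]>300:
        v,u=np.where(l==i); b=cv2.minAreaRect(np.c_[u+280,v+185].astype(np.float32)); P=ray(ct,cv2.boxPoints(b),14); print("top fence",P.round(1))
cr=cv2.resize(im[145:245,280:410],None,fx=6,fy=6,interpolation=cv2.INTER_CUBIC)
cv2.imwrite("pics/w1c.png",np.clip(cr*1.3,0,255).astype(np.uint8))
E
```

```text
piece [374  58  27  28 663] [386.5  71.9] [[551.  -42.5]]
piece [372  87  26  28 642] [384.6 100.4] [[553.4 -74.4]]
piece [371 116  25  26 581] [383.  128.9] [[ 556.3 -108. ]]
piece [ 368  145   27   48 1025] [381.  168.4] [[ 560.9 -158.1]]
hole [380.2 181.5] [[ 562.3 -175.6]]
hole [383.3 156.6] [[ 561.7 -142.6]]
hole [383.5 128.9] [[ 557. -108.]]
hole [385.1 100.6] [[554.  -74.6]]
hole [387.   71.4] [[551.6 -41.9]]
fence L 49 ang 1.6385325 x at y=-170,0: 580.306 568.77325
fence R 49 ang 1.6434244 x at y=-170,0: 603.3462 590.97766
top fence [[ 583.2  112.9]
 [ 608.5 -247. ]
 [ 558.2 -248.5]
 [ 533.5  108.8]]
```

View pics/w1c.png

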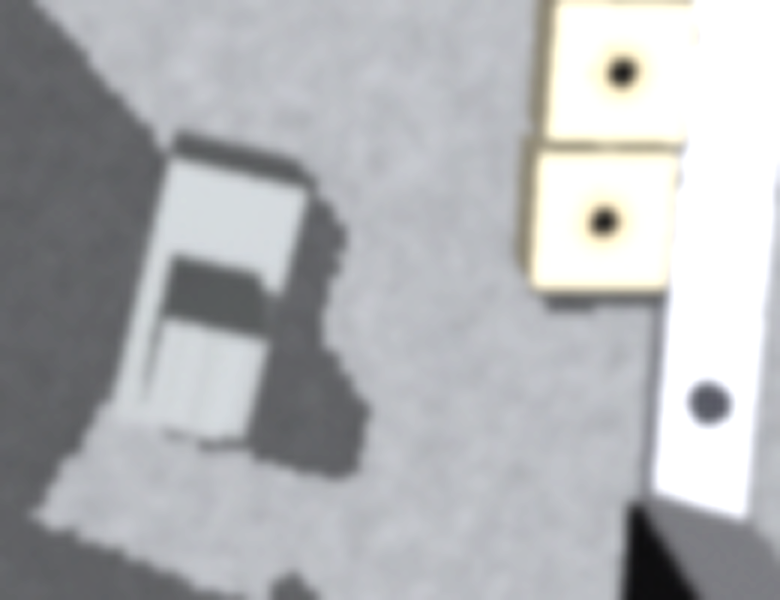

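```bash
python3 - <<'E'
from h import *
import json
s={k:np.array(v) for k,v in json.load(open("w1.json")).items()}
c=cam("wrist",s); px=lambda a:np.array(a)/6+[280-.4,145-.4]
B=ray(c,px([[170,152],[312,185],[115,405]]),35); print("base",B.round(1))
e=B[1]-B[0]; l=B[0]-B[2]; print("width",np.hypot(*e),"yaw by end",np.arctan2(e[1],e[0])+np.pi/2,"by side",np.arctan2(l[1],l[0]))
yaw=np.arctan2(l[1],l[0]); u=np.array([np.cos(yaw),np.sin(yaw)])
print("centre from base end",(B[0]+B[1])/2-30*u)
T=ray(c,px([[163,320],[272,335],[243,443],[147,430]]),85); print("post top",T.round(1),T.mean(0))
t=T[1]-T[0];print("post yaw",np.arctan2(t[1],t[0])+np.pi/2, np.hypot(*t))
ct=cam("top"); q=lambda a:np.array(a)/4+[240-.4,170-.4]
P=ray(ct,q([[612,246],[607,292],[692,305]]),35);print("top base",P.round(1),ray(ct,q([[664,265]]),85))
E
```

```text
base [[ 465.9 -165.3]
 [ 496.6 -170.1]
 [ 457.5 -223. ]]
width 31.08272309998357 yaw by end 1.4137398080351584 by side 1.4255547100610542
centre from base end [ 476.92185115 -197.3985644 ]
post top [[ 467.6 -187.5]
 [ 488.2 -188.9]
 [ 484.5 -210.9]
 [ 466.  -209.6]] [ 476.56052354 -199.19555814]
post yaw 1.502760464059923 20.657817528675142
top base [[ 492.9 -171.8]
 [ 463.3 -167.3]
 [ 454.1 -221.6]] [[ 474.68556572 -196.26542943]]
```

>>> {"api": "carry_out", "payload": {
  "offset": [
    [-0.009, -0.001, 0.045],
    [-0.018, -0.002, 0.09],
    [-0.018, -0.002, 0.115],
    [-0.018, -0.002, 0.14],
    [-0.018, -0.002, 0.162]
  ],
  "turn": [0.12, 0.225, 0.225, 0.225, 0.225],
  "fingers": 55
}}

```text
clock: 2.82
tcp_pos: [476.4, -194.7, 42.8]
ee_rot: [-0.0, 0.756, 0.654, -0.0]
force: [1.1, -0.0, 0.0]
finger_gap: 0.554
gripper_force: 0.0
```

```bash
python3 - <<'E'
from h import *
import json
to(476.8,-198,42,1.42)
im=r.camera("wrist"); cv2.imwrite("pics/w2.png",im)
E
```

```text
clock 2.83 tcp [ 476.4 -194.7   42.8] yaw 1.4261 F [ 1.15 -0.03  0.04] q [-0.46  0.42  1.77  0.    0.95 -0.31]
offset [-0.0032  0.0009  0.0008] turn 0.0061
```

View pics/w2.png

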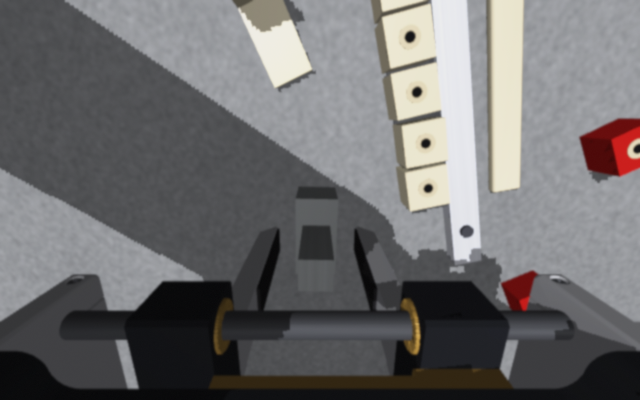

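The post at (317,250) sits squarely between the fingers and the base edges run parallel to the tool axis, so I'm closing.

>>> {"api": "carry_out", "payload": {
  "offset": [
    [-0.001, 0, 0],
    [-0.001, 0, 0],
    [-0.001, 0, 0],
    [-0.001, 0, 0],
    [-0.001, 0, 0]
  ],
  "turn": [0, 0, 0, 0, 0],
  "fingers": 0,
  "newtons": 50
}}

```text
clock: 3.5
tcp_pos: [476.8, -196.8, 44.1]
ee_rot: [0.0, 0.757, 0.653, 0.0]
force: [-1.2, 2.3, 6.9]
finger_gap: 0.21
gripper_force: 50.0
```

>>> {"api": "carry_out", "payload": {
  "offset": [
    [-0.001, 0, 0],
    [-0.001, 0, -0.005],
    [-0.001, 0, -0.01],
    [-0.001, 0, -0.01]
  ],
  "turn": [0, 0, 0, 0]
}}

```text
clock: 4.0
tcp_pos: [476.5, -197.9, 53.6]
ee_rot: [0.0, 0.757, 0.653, -0.0]
force: [0.9, -0.3, -6.8]
finger_gap: 0.211
gripper_force: 50.0
```

```bash
python3 - <<'E'
from h import *
to(477,-198,42,1.641)
print(r.get_state()["finger_gap"],r.get_state()["gripper_force"])
E
```

```text
clock 4.0 tcp [ 476.5 -197.9   53.6] yaw 1.4238 F [ 0.87 -0.3  -6.85] q [-0.46  0.41  1.76 -0.    0.97 -0.32]
offset [0.     0.0005 0.0116] turn -0.2172
0.21113342551376402 49.994922280311584
```

>>> {"api": "carry_out", "payload": {
  "offset": [
    [-0.003, 0, -0.015],
    [-0.01, 0.01, -0.03],
    [-0.014, 0.03, -0.03],
    [-0.018, 0.05, -0.03],
    [-0.02, 0.07, -0.03]
  ],
  "turn": [0, -0.05, -0.1, -0.16, -0.217]
}}

```text
clock: 4.62
tcp_pos: [543.4, -228.4, 84.3]
ee_rot: [0.0, 0.681, 0.732, 0.0]
force: [0.2, -0.1, -6.2]
finger_gap: 0.211
gripper_force: 50.0
```

```bash
python3 - <<'E'
from h import *
to(566,-231,53,1.641)
E
```

```text
clock 4.62 tcp [ 543.4 -228.4   84.3] yaw 1.6424 F [ 0.22 -0.15 -6.16] q [-0.46  0.51  1.53 -0.    1.11 -0.53]
offset [-0.0042  0.0224  0.0313] turn 0.0014
```

>>> {"api": "carry_out", "payload": {
  "offset": [
    [-0.002, 0.011, 0.005],
    [-0.004, 0.022, 0.012],
    [-0.004, 0.022, 0.02],
    [-0.004, 0.022, 0.028],
    [-0.004, 0.022, 0.031]
  ],
  "turn": [0, 0, 0, 0, 0]
}}

```text
clock: 5.25
tcp_pos: [564.4, -230.1, 51.7]
ee_rot: [-0.001, 0.682, 0.731, -0.0]
force: [0.2, 0.3, -7.2]
finger_gap: 0.212
gripper_force: 50.0
```

>>> {"api": "carry_out", "payload": {
  "offset": [
    [0, 0, 0]
  ],
  "turn": [0]
}}

```text
clock: 5.38
tcp_pos: [564.8, -230.3, 52.3]
ee_rot: [-0.0, 0.682, 0.731, -0.0]
force: [0.1, 1.0, -6.8]
finger_gap: 0.207
gripper_force: 50.0
```

```bash
python3 - <<'E'
from h import *
import json
to(566,-231,43.5,1.641)
s=r.get_state(); im=r.camera("wrist"); cv2.imwrite("pics/w3.png",im)
json.dump({k:list(map(float,s[k])) for k in("tcp_pos","ee_rot")},open("w3.json","w"))
E
```

```text
clock 5.38 tcp [ 564.8 -230.3   52.3] yaw 1.6406 F [ 0.06  1.05 -6.82] q [-0.45  0.59  1.48 -0.    1.07 -0.52]
offset [-0.0008  0.0012  0.0088] turn -0.0004
```

View pics/w3.png

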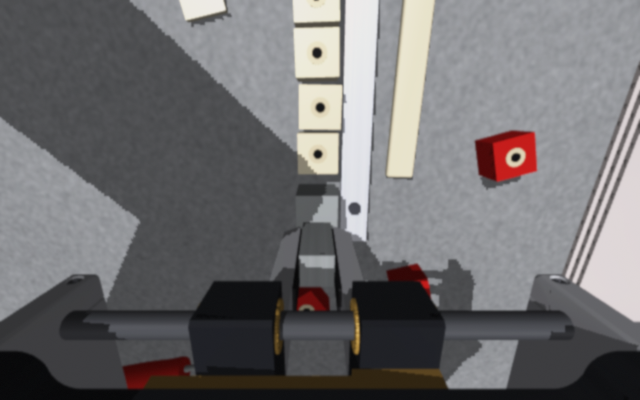

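The view shows the pusher base at (318,205) right behind piece1 at (318,154), with the fence's row-side edge at about x=342. I'm measuring alignment from this picture.

```bash
python3 - <<'E'
from h import *
import json
s={k:np.array(v) for k,v in json.load(open("w3.json")).items()}
im=cv2.imread("pics/w3.png"); c=cam("wrist",s); hsv=cv2.cvtColor(im,cv2.COLOR_BGR2HSV); g=cv2.cvtColor(im,cv2.COLOR_BGR2GRAY)
f=((hsv[...,1]<30)&(hsv[...,2]>185)); L=[];Rr=[]
for v in range(5,200,4):
    xs=np.where(f[v,340:385])[0]+340
    if len(xs)>12: L.append([xs[0]-.5,v]); Rr.append([xs[-1]+.5,v])
for n_,E in(("L",L),("R",Rr)):
    P=ray(c,E,14); vx,vy,x0,y0=cv2.fitLine(P.astype(np.float32),cv2.DIST_HUBER,0,.01,.01).ravel()
    print("fence",n_,len(P),"ang",np.arctan2(abs(vy),vx*np.sign(vy)),"x at y=-230,-50:",x0+vx/vy*(-230-y0),x0+vx/vy*(-50-y0))
for (u,v) in [(318,154),(320,107),(317,53)]:
    w=g[v-8:v+9,u-8:u+9].astype(float); k=np.clip(90-w,0,None); yy,xx=np.mgrid[v-8:v+9,u-8:u+9]
    p=[(xx*k).sum()/k.sum(),(yy*k).sum()/k.sum()]; print("hole",np.round(p,1),ray(c,p,25).round(1))
print("pusher front top corners",ray(c,[[297,196],[340,196]],44))
print("p1 near corners",ray(c,[[298,174],[339,174]],25))
E
```

```text
fence L 49 ang 1.6458659 x at y=-230,-50: 585.56665 572.0287
fence R 49 ang 1.642391 x at y=-230,-50: 607.16656 594.2575
hole [317.4 153.8] [[ 562.2 -175.4]]
hole [319.8 107.1] [[ 561.5 -142.4]]
hole [316.6  52.5] [[ 556.8 -107.7]]
pusher front top corners [[ 549.66994344 -203.45580901]
 [ 579.90066954 -201.32644381]]
p1 near corners [[ 548.55398197 -191.68786356]
 [ 579.55889707 -189.50506742]]
```

>>> {"api": "carry_out", "payload": {
  "offset": [
    [0, 0, 0.004],
    [0, 0, 0.007],
    [0, 0, 0.008],
    [0, 0, 0.008]
  ],
  "turn": [-0.003, -0.003, -0.003, -0.003]
}}

```text
clock: 5.92
tcp_pos: [565.0, -230.3, 44.4]
ee_rot: [-0.0, 0.681, 0.732, -0.0]
force: [0.3, -0.4, -6.1]
finger_gap: 0.212
gripper_force: 50.0
```

>>> {"api": "carry_out", "payload": {
  "offset": [
    [0, 0, 0.001],
    [0, 0, 0.001],
    [0, 0, 0.001]
  ],
  "turn": [0, 0, 0]
}}

```text
clock: 6.3
tcp_pos: [565.2, -230.4, 44.1]
ee_rot: [0.0, 0.681, 0.732, 0.0]
force: [-3.4, 1.0, 5.1]
finger_gap: 0.213
gripper_force: 50.0
```

>>> {"api": "carry_out", "payload": {
  "offset": [
    [0, 0, -0.0005],
    [0.002, 0, -0.0005],
    [0.004, 0, -0.0005],
    [0.006, 0, -0.0005]
  ],
  "turn": [0, 0, 0, 0]
}}

```text
clock: 6.8
tcp_pos: [564.8, -224.4, 44.1]
ee_rot: [0.0, 0.681, 0.732, 0.0]
force: [-0.1, -6.8, 6.4]
finger_gap: 0.212
gripper_force: 50.0
```

>>> {"api": "carry_out", "payload": {
  "offset": [
    [0.002, 0, 0],
    [0.004, 0, 0],
    [0.006, 0, 0],
    [0.008, 0, 0],
    [0.01, 0, 0]
  ],
  "turn": [0, 0, 0, 0, 0]
}}

```text
clock: 7.42
tcp_pos: [563.9, -214.3, 44.1]
ee_rot: [0.0, 0.681, 0.732, 0.0]
force: [1.0, 0.1, -1.0]
finger_gap: 0.209
gripper_force: 50.0
```

>>> {"api": "carry_out", "payload": {
  "offset": [
    [0.003, 0, 0],
    [0.006, 0, 0],
    [0.009, 0, 0],
    [0.012, 0, 0],
    [0.015, 0, 0]
  ],
  "turn": [0, 0, 0, 0, 0]
}}

```text
clock: 8.05
tcp_pos: [562.8, -199.3, 44.1]
ee_rot: [0.0, 0.681, 0.732, 0.0]
force: [3.1, -6.0, -3.7]
finger_gap: 0.213
gripper_force: 50.0
```

>>> {"api": "carry_out", "payload": {
  "offset": [
    [0.003, 0, 0],
    [0.006, 0, 0],
    [0.009, 0, 0],
    [0.012, 0, 0],
    [0.015, 0, 0]
  ],
  "turn": [0, 0, 0, 0, 0]
}}

```text
clock: 8.68
tcp_pos: [561.7, -184.3, 44.1]
ee_rot: [0.0, 0.681, 0.732, 0.0]
force: [2.3, -2.4, -5.1]
finger_gap: 0.209
gripper_force: 50.0
```

```bash
python3 - <<'E'
from h import *
import json
to(563,-184,43.5,1.643)
s=r.get_state(); im=r.camera("wrist"); cv2.imwrite("pics/w4.png",im)
json.dump({k:list(map(float,s[k])) for k in("tcp_pos","ee_rot")},open("w4.json","w"))
F=[]
t=r.camera("top"); cv2.imwrite("pics/t4.png",t)
ct=cam("top"); print("pad guess",ray(ct,[[296.5,215.5]],14), "z25",ray(ct,[[296.5,215.5]],25))
E
```

```text
clock 8.68 tcp [ 561.7 -184.3   44.1] yaw 1.6438 F [ 2.34 -2.38 -5.13] q [-0.38  0.56  1.55 -0.    1.03 -0.45]
offset [0.0002 0.0013 0.0006] turn 0.0008
pad guess [[540.88115564  76.38151405]] z25 [[539.19845417  75.85324765]]
```

View pics/w4.png

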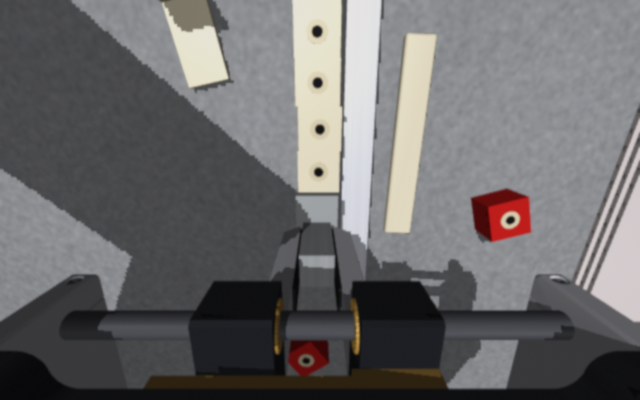

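The row is closed up and straight (holes at (318,172), (319,129), (317,82), (317,31)) and parallel to the fence. I'll continue the push.

>>> {"api": "carry_out", "payload": {
  "offset": [
    [0.003, 0, 0.0003],
    [0.006, 0, 0.0003],
    [0.009, 0, 0.0003],
    [0.012, 0, 0.0003],
    [0.015, 0, 0.0003]
  ],
  "turn": [0, 0, 0, 0, 0]
}}

```text
clock: 9.4
tcp_pos: [560.9, -169.7, 44.1]
ee_rot: [0.001, 0.681, 0.732, 0.0]
force: [1.9, -8.6, 1.1]
finger_gap: 0.211
gripper_force: 50.0
```

>>> {"api": "carry_out", "payload": {
  "offset": [
    [0.003, 0, 0],
    [0.006, 0, 0],
    [0.009, 0, 0],
    [0.012, 0, 0],
    [0.015, 0, 0]
  ],
  "turn": [0, 0, 0, 0, 0]
}}

```text
clock: 10.02
tcp_pos: [559.8, -154.7, 44.1]
ee_rot: [0.001, 0.681, 0.732, 0.0]
force: [0.7, -9.6, 0.7]
finger_gap: 0.212
gripper_force: 50.0
```

>>> {"api": "carry_out", "payload": {
  "offset": [
    [0.003, 0, 0],
    [0.006, 0, 0],
    [0.009, 0, 0],
    [0.012, 0, 0],
    [0.015, 0, 0]
  ],
  "turn": [0, 0, 0, 0, 0]
}}

```text
clock: 10.65
tcp_pos: [558.7, -139.8, 44.1]
ee_rot: [0.001, 0.681, 0.732, 0.0]
force: [2.0, -7.1, -2.3]
finger_gap: 0.21
gripper_force: 50.0
```

```bash
python3 - <<'E'
from h import *
to(558,-139,43.5,1.643)
s=r.get_state(); im=r.camera("wrist")
t=r.camera("top"); 
a=cv2.resize(im[0:250,230:430],None,fx=2,fy=2); b=cv2.resize(t[180:240,255:415],None,fx=5,fy=5,interpolation=cv2.INTER_CUBIC)
v=np.zeros((600,800,3),np.uint8); v[:300]=b; v[300:,:]=cv2.resize(im[0:200,190:457],(800,300)) if 0 else cv2.resize(im,(800,500))[:300]
cv2.imwrite("pics/c5.png",v)
for _ in range(3): print(r.get_state()["force"].round(1)); r.camera("side")
E
```

```text
clock 10.65 tcp [ 558.7 -139.8   44.1] yaw 1.6437 F [ 1.98 -7.09 -2.29] q [-0.31  0.54  1.59 -0.    1.01 -0.38]
offset [ 0.0008 -0.0006  0.0006] turn 0.0007
[ 0.2 -2.1  7.4]
[ 0.9 -2.7  6.8]
[ 0.6 -1.7  7.6]
```

View pics/c5.png

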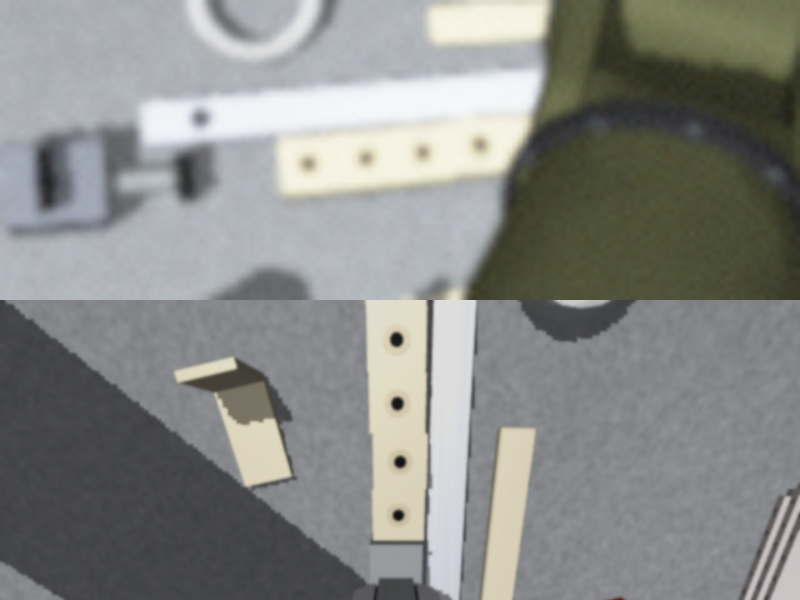

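The row is straight and about 40 mm short of the pad, with its front at crop x=279 and the pad face near x=200. I'll go slower from here.

>>> {"api": "carry_out", "payload": {
  "offset": [
    [0.003, 0, -0.0003],
    [0.006, 0, -0.0003],
    [0.009, 0, -0.0003],
    [0.012, 0, -0.0003],
    [0.015, 0, -0.0003]
  ],
  "turn": [0, 0, 0, 0, 0]
}}

```text
clock: 11.52
tcp_pos: [557.3, -124.6, 44.0]
ee_rot: [0.0, 0.681, 0.732, -0.0]
force: [-0.1, -7.6, 14.2]
finger_gap: 0.211
gripper_force: 50.0
```

>>> {"api": "carry_out", "payload": {
  "offset": [
    [0.002, 0, 0],
    [0.004, 0, 0],
    [0.006, 0, 0],
    [0.008, 0, 0],
    [0.01, 0, 0]
  ],
  "turn": [0, 0, 0, 0, 0]
}}

```text
clock: 12.15
tcp_pos: [556.6, -114.6, 44.0]
ee_rot: [0.0, 0.681, 0.732, -0.0]
force: [1.6, -1.5, 1.7]
finger_gap: 0.21
gripper_force: 50.0
```

>>> {"api": "carry_out", "payload": {
  "offset": [
    [0.0005, 0, 0],
    [0.001, 0, 0],
    [0.0015, 0, 0],
    [0.002, 0, 0]
  ],
  "turn": [0, 0, 0, 0]
}}

```text
clock: 12.65
tcp_pos: [556.4, -112.8, 44.1]
ee_rot: [0.0, 0.681, 0.732, -0.0]
force: [-0.5, -6.7, 8.0]
finger_gap: 0.208
gripper_force: 50.0
```

>>> {"api": "carry_out", "payload": {
  "offset": [
    [0.0005, 0, 0],
    [0.001, 0, 0],
    [0.0015, 0, 0],
    [0.002, 0, 0]
  ],
  "turn": [0, 0, 0, 0]
}}

```text
clock: 13.15
tcp_pos: [556.3, -110.8, 44.1]
ee_rot: [0.0, 0.681, 0.732, -0.0]
force: [0.4, -7.3, 8.5]
finger_gap: 0.208
gripper_force: 50.0
```

>>> {"api": "carry_out", "payload": {
  "offset": [
    [0.0005, 0, -0.0005],
    [0.001, 0, -0.0005],
    [0.0015, 0, -0.0005],
    [0.002, 0, -0.0005]
  ],
  "turn": [0, 0, 0, 0]
}}

```text
clock: 13.65
tcp_pos: [555.8, -108.5, 44.1]
ee_rot: [-0.0, 0.681, 0.732, -0.0]
force: [0.1, -3.4, -2.8]
finger_gap: 0.209
gripper_force: 50.0
```

>>> {"api": "carry_out", "payload": {
  "offset": [
    [0.0005, 0, 0],
    [0.001, 0, 0],
    [0.0015, 0, 0],
    [0.002, 0, 0]
  ],
  "turn": [0, 0, 0, 0]
}}

```text
clock: 14.15
tcp_pos: [555.7, -106.4, 44.1]
ee_rot: [-0.0, 0.681, 0.732, -0.0]
force: [-0.1, -0.8, -5.9]
finger_gap: 0.213
gripper_force: 50.0
```

```bash
python3 - <<'E'
from h import *
F=[]
for i in range(6):
    t=r.camera("top"); F.append(r.get_state()["force"])
print(np.array(F).round(1)); to(556,-106,43.5,1.643)
cv2.imwrite("pics/t6.png",t)
# grey profile along row centreline, jig x from pad region; row line in world at z 14 and 25
ct=cam("top"); g=cv2.cvtColor(t,cv2.COLOR_BGR2GRAY)
for y in range(50,100,2):
    x=549.6-0.073*y; uv=proj(ct,[[x,y,20]]).astype(np.float32)
    print(y,int(cv2.getRectSubPix(g,(1,1),tuple(map(float,uv[0])))[0,0]),end="; ")
E
```

```text
[[-0.3 -0.4 -5.6]
 [-0.4  0.9 -7. ]
 [ 0.6 -0.2 -7.2]
 [ 0.1 -0.  -7.5]
 [-0.6 -0.6 -6.4]
 [ 0.1  0.2 -6.1]]
clock 14.45 tcp [ 555.8 -106.5   44.3] yaw 1.6438 F [ 0.08  0.16 -6.14] q [-0.25  0.52  1.62  0.    1.   -0.33]
offset [0.0005 0.0002 0.0008] turn 0.0008
50 236; 52 225; 54 206; 56 174; 58 168; 60 183; 62 213; 64 230; 66 237; 68 238; 70 232; 72 216; 74 179; 76 142; 78 114; 80 103; 82 94; 84 80; 86 63; 88 50; 90 64; 92 91; 94 123; 96 153; 98 171;
```

>>> {"api": "carry_out", "payload": {
  "offset": [
    [0.0005, 0, 0],
    [0.001, 0, 0],
    [0.0015, 0, 0],
    [0.002, 0, 0],
    [0.002, 0, 0]
  ],
  "turn": [0, 0, 0, 0, 0]
}}

```text
clock: 15.08
tcp_pos: [555.8, -104.6, 44.5]
ee_rot: [-0.0, 0.681, 0.732, 0.0]
force: [-0.8, 0.3, -6.4]
finger_gap: 0.209
gripper_force: 50.0
```

>>> {"api": "carry_out", "payload": {
  "offset": [
    [0.0005, 0, 0],
    [0.001, 0, 0],
    [0.0015, 0, 0],
    [0.002, 0, 0],
    [0.002, 0, 0]
  ],
  "turn": [0, 0, 0, 0, 0]
}}

```text
clock: 15.7
tcp_pos: [555.7, -102.6, 44.5]
ee_rot: [0.0, 0.681, 0.732, 0.0]
force: [0.8, -0.0, -6.7]
finger_gap: 0.209
gripper_force: 50.0
```

>>> {"api": "carry_out", "payload": {
  "offset": [
    [0.0005, 0, 0],
    [0.001, 0, 0],
    [0.0015, 0, 0],
    [0.002, 0, 0],
    [0.002, 0, 0]
  ],
  "turn": [0, 0, 0, 0, 0]
}}

```text
clock: 16.32
tcp_pos: [555.5, -100.6, 44.4]
ee_rot: [-0.0, 0.681, 0.732, 0.0]
force: [0.2, 0.1, -5.8]
finger_gap: 0.209
gripper_force: 50.0
```

>>> {"api": "carry_out", "payload": {
  "offset": [
    [0.0005, 0, 0],
    [0.001, 0, 0],
    [0.0015, 0, 0],
    [0.002, 0, 0],
    [0.002, 0, 0]
  ],
  "turn": [0, 0, 0, 0, 0]
}}

```text
clock: 16.95
tcp_pos: [555.4, -98.6, 44.4]
ee_rot: [-0.0, 0.681, 0.732, 0.0]
force: [0.8, -0.6, -5.8]
finger_gap: 0.208
gripper_force: 50.0
```

>>> {"api": "carry_out", "payload": {
  "offset": [
    [0.0005, 0, 0],
    [0.001, 0, 0],
    [0.0015, 0, 0],
    [0.002, 0, 0],
    [0.002, 0, 0]
  ],
  "turn": [0, 0, 0, 0, 0]
}}

```text
clock: 17.58
tcp_pos: [555.2, -96.6, 44.4]
ee_rot: [-0.0, 0.681, 0.732, 0.0]
force: [-0.9, -1.1, -7.7]
finger_gap: 0.206
gripper_force: 50.0
```

>>> {"api": "carry_out", "payload": {
  "offset": [
    [0.0005, 0, 0],
    [0.001, 0, 0],
    [0.0015, 0, 0],
    [0.002, 0, 0],
    [0.002, 0, 0]
  ],
  "turn": [0, 0, 0, 0, 0]
}}

```text
clock: 18.2
tcp_pos: [555.1, -94.6, 44.4]
ee_rot: [-0.0, 0.681, 0.732, 0.0]
force: [-0.1, -1.0, -7.1]
finger_gap: 0.212
gripper_force: 50.0
```

```bash
python3 - <<'E'
from h import *
F=[]
for i in range(5):
    t=r.camera("top"); F.append(r.get_state()["force"])
print(np.mean(F,0).round(2)); to(555,-94.6,43.5,1.643)
cv2.imwrite("pics/t7.png",t)
E
```

```text
[-0.03  0.2  -6.41]
clock 18.45 tcp [555.1 -94.6  44.4] yaw 1.6438 F [-0.7   0.17 -5.79] q [-0.23  0.51  1.63  0.    1.   -0.31]
offset [ 0.0001 -0.0001  0.0009] turn 0.0008
```

>>> {"api": "carry_out", "payload": {
  "offset": [
    [0.0005, 0, 0],
    [0.001, 0, 0],
    [0.0015, 0, 0],
    [0.002, 0, 0],
    [0.002, 0, 0]
  ],
  "turn": [0, 0, 0, 0, 0]
}}

```text
clock: 19.08
tcp_pos: [555.0, -92.7, 44.5]
ee_rot: [0.0, 0.681, 0.732, -0.0]
force: [-0.5, -1.2, -6.8]
finger_gap: 0.213
gripper_force: 50.0
```

>>> {"api": "carry_out", "payload": {
  "offset": [
    [0.0005, 0, 0],
    [0.001, 0, 0],
    [0.0015, 0, 0],
    [0.002, 0, 0],
    [0.002, 0, 0]
  ],
  "turn": [0, 0, 0, 0, 0]
}}

```text
clock: 19.7
tcp_pos: [554.9, -90.9, 44.5]
ee_rot: [0.0, 0.681, 0.732, -0.0]
force: [0.7, -5.9, -8.1]
finger_gap: 0.214
gripper_force: 50.0
```

```bash
python3 - <<'E'
from h import *
F=[]
for i in range(4):
    t=r.camera("top"); w=r.camera("wrist"); F.append(r.get_state()["force"])
print(np.mean(F,0).round(2)); to(555,-90.6,43.5,1.643)
v=np.vstack([cv2.resize(t[185:235,250:410],(800,250),interpolation=cv2.INTER_CUBIC),cv2.resize(w[0:250],(800,312))])
cv2.imwrite("pics/c8.png",v)
E
```

```text
[ 0.21 -5.68 -7.38]
clock 20.1 tcp [554.9 -91.   44.5] yaw 1.6438 F [-0.06 -5.62 -7.2 ] q [-0.23  0.51  1.63 -0.    1.   -0.3 ]
offset [0.0004 0.0001 0.001 ] turn 0.0008
```

View pics/c8.png

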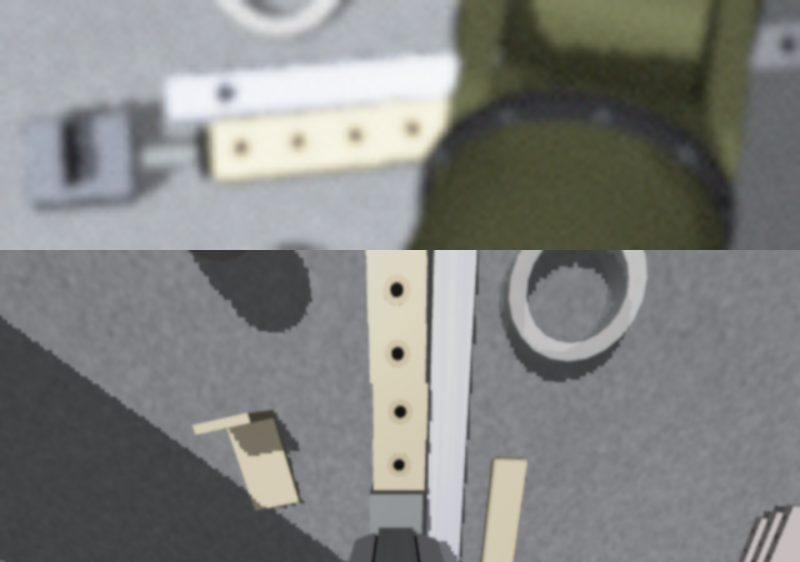

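The row is straight and touching the pad (pad at crop (205,150)), reading 5.7 N with the pusher's weight off the bench. I'll press on gently.

>>> {"api": "carry_out", "payload": {
  "offset": [
    [0.0003, 0, 0],
    [0.0006, 0, 0],
    [0.0009, 0, 0],
    [0.0012, 0, 0],
    [0.0012, 0, 0]
  ],
  "turn": [0, 0, 0, 0, 0]
}}

```text
clock: 20.72
tcp_pos: [554.8, -90.1, 44.6]
ee_rot: [0.0, 0.681, 0.732, -0.0]
force: [0.8, -7.1, -8.2]
finger_gap: 0.211
gripper_force: 50.0
```

>>> {"api": "carry_out", "payload": {
  "offset": [
    [0.0003, 0, 0],
    [0.0006, 0, 0],
    [0.0008, 0, 0],
    [0.0008, 0, 0],
    [0.0008, 0, 0]
  ],
  "turn": [0, 0, 0, 0, 0]
}}

```text
clock: 21.35
tcp_pos: [554.8, -89.5, 44.6]
ee_rot: [0.001, 0.681, 0.732, -0.0]
force: [-0.1, -8.3, -7.1]
finger_gap: 0.209
gripper_force: 50.0
```

```bash
python3 - <<'E'
from h import *
F=[]
for i in range(8):
    r.camera("top"); F.append(r.get_state()["force"])
print(np.mean(F,0).round(2)); to(555,-89,43.5,1.643)
E
```

```text
[ 0.39 -8.45 -7.04]
clock 21.75 tcp [554.8 -89.5  44.6] yaw 1.6437 F [-0.86 -8.49 -7.5 ] q [-0.22  0.51  1.63 -0.    1.   -0.3 ]
offset [0.0005 0.0002 0.0011] turn 0.0007
```

>>> {"api": "carry_out", "payload": {
  "offset": [
    [0.0003, 0, 0],
    [0.0006, 0, 0],
    [0.0009, 0, 0],
    [0.001, 0, 0],
    [0.001, 0, 0]
  ],
  "turn": [0, 0, 0, 0, 0]
}}

```text
clock: 22.38
tcp_pos: [554.8, -88.7, 44.7]
ee_rot: [0.001, 0.681, 0.732, -0.0]
force: [1.0, -11.0, -6.6]
finger_gap: 0.214
gripper_force: 50.0
```

>>> {"api": "carry_out", "payload": {
  "offset": [
    [0, 0, 0.0002],
    [0, 0, 0.0004],
    [0, 0, 0.0004],
    [0, 0, 0.0004]
  ],
  "turn": [0, 0, 0, 0]
}}

```text
clock: 22.88
tcp_pos: [554.9, -88.8, 44.5]
ee_rot: [0.001, 0.681, 0.732, -0.0]
force: [-1.4, -9.7, -4.4]
finger_gap: 0.21
gripper_force: 50.0
```

```bash
python3 - <<'E'
from h import *
F=[]
for i in range(8):
    r.camera("top"); F.append(r.get_state()["force"])
print(np.mean(F,0).round(2)); to(555,-89,43.5,1.643)
E
```

```text
[ -0.37 -10.76  -3.89]
clock 23.27 tcp [554.9 -88.8  44.5] yaw 1.6438 F [ -0.84 -10.37  -3.75] q [-0.22  0.51  1.63 -0.    1.   -0.3 ]
offset [-0.0002  0.0001  0.001 ] turn 0.0008
```

>>> {"api": "carry_out", "payload": {
  "offset": [
    [0, 0, 0.0002],
    [0, 0, 0.0003],
    [0, 0, 0.0003],
    [0, 0, 0.0003],
    [0, 0, 0.0003]
  ],
  "turn": [0, 0, 0, 0, 0]
}}

```text
clock: 23.9
tcp_pos: [554.9, -88.8, 44.5]
ee_rot: [0.001, 0.681, 0.732, -0.0]
force: [-1.0, -10.6, -2.5]
finger_gap: 0.211
gripper_force: 50.0
```

>>> {"api": "carry_out", "payload": {
  "offset": [
    [0, 0, 0],
    [0, 0, 0],
    [0, 0, 0],
    [0, 0, 0],
    [0, 0, 0]
  ],
  "turn": [0, 0, 0, 0, 0]
}}

```text
clock: 24.52
tcp_pos: [554.9, -88.8, 44.5]
ee_rot: [0.001, 0.681, 0.732, -0.0]
force: [-1.8, -10.3, -2.7]
finger_gap: 0.21
gripper_force: 50.0
```

>>> {"api": "carry_out", "payload": {
  "offset": [
    [0, 0, -0.0003],
    [0, 0, -0.0006],
    [-0.0006, 0, -0.0007],
    [-0.0012, 0, -0.0007],
    [-0.0018, 0, -0.0007]
  ],
  "turn": [0, 0, 0, 0, 0]
}}

```text
clock: 25.15
tcp_pos: [554.9, -90.2, 44.6]
ee_rot: [0.001, 0.681, 0.732, -0.0]
force: [0.6, -7.0, -6.6]
finger_gap: 0.213
gripper_force: 50.0
```

```bash
python3 - <<'E'
from h import *
F=[]
for i in range(6):
    r.camera("top"); F.append(r.get_state()["force"])
print(np.mean(F,0).round(2)); to(555,-89,43.5,1.643)
E
```

```text
[ 0.46 -7.28 -7.25]
clock 25.45 tcp [554.8 -90.1  44.6] yaw 1.6438 F [ 0.88 -7.03 -7.67] q [-0.23  0.51  1.63 -0.    1.   -0.3 ]
offset [0.0011 0.0002 0.0011] turn 0.0008
```

>>> {"api": "carry_out", "payload": {
  "offset": [
    [-0.0006, 0, 0],
    [-0.0012, 0, 0],
    [-0.0018, 0, 0],
    [-0.0024, 0, 0],
    [-0.0024, 0, 0]
  ],
  "turn": [0, 0, 0, 0, 0]
}}

```text
clock: 26.08
tcp_pos: [554.9, -91.9, 44.4]
ee_rot: [-0.0, 0.681, 0.732, -0.0]
force: [0.6, -3.8, -6.8]
finger_gap: 0.21
gripper_force: 50.0
```

```bash
python3 - <<'E'
from h import *
F=[]
for i in range(6):
    r.camera("top"); F.append(r.get_state()["force"])
print(np.mean(F,0).round(2)); to(555,-89,43.5,1.643)
E
```

```text
[ 0.16 -3.45 -7.34]
clock 26.38 tcp [554.9 -91.8  44.5] yaw 1.6439 F [ 0.28 -3.36 -7.58] q [-0.23  0.51  1.63  0.    1.   -0.3 ]
offset [0.0028 0.0003 0.001 ] turn 0.0009
```

>>> {"api": "carry_out", "payload": {
  "offset": [
    [-0.0004, 0, 0],
    [-0.0007, 0, 0],
    [-0.0007, 0, 0.0004],
    [-0.0007, 0, 0.0007],
    [-0.0007, 0, 0.0007]
  ],
  "turn": [0, 0, 0, 0, 0]
}}

```text
clock: 27.0
tcp_pos: [555.0, -92.5, 44.1]
ee_rot: [0.0, 0.681, 0.732, 0.0]
force: [-2.6, -0.2, -0.2]
finger_gap: 0.206
gripper_force: 50.0
```

```bash
python3 - <<'E'
from h import *
F=[]
for i in range(6):
    r.camera("top"); F.append(r.get_state()["force"])
print(np.mean(F,0).round(2)); to(555,-89,43.5,1.643)
E
```

```text
[-3.13  0.24  2.36]
clock 27.3 tcp [555.  -92.5  44.1] yaw 1.6438 F [-4.2   0.85  4.13] q [-0.23  0.51  1.63  0.    1.   -0.3 ]
offset [0.0035 0.0002 0.0006] turn 0.0008
```

>>> {"api": "carry_out", "payload": {
  "offset": [
    [0, 0, -0.0002],
    [0, 0, -0.0002],
    [0, 0, -0.0002]
  ],
  "turn": [0, 0, 0],
  "newtons": 10
}}

```text
clock: 27.68
tcp_pos: [555.0, -92.5, 44.0]
ee_rot: [0.0, 0.681, 0.732, 0.0]
force: [-1.8, 1.2, 3.2]
finger_gap: 0.213
gripper_force: 10.0
```

>>> {"api": "carry_out", "payload": {
  "offset": [
    [0, 0, 0],
    [0, 0, 0],
    [0, 0, 0],
    [0, 0, 0],
    [0, 0, 0]
  ],
  "turn": [0, 0, 0, 0, 0],
  "fingers": 50
}}

```text
clock: 28.3
tcp_pos: [555.0, -92.6, 43.9]
ee_rot: [0.0, 0.681, 0.732, 0.0]
force: [-0.1, 0.2, 0.7]
finger_gap: 0.499
gripper_force: 0.0
```

>>> {"api": "carry_out", "payload": {
  "offset": [
    [0, 0, -0.005],
    [0, 0, -0.02],
    [0, 0, -0.045],
    [0, 0, -0.08],
    [0, 0, -0.12]
  ],
  "turn": [0, 0, 0, 0, 0]
}}

```text
clock: 28.92
tcp_pos: [554.7, -92.5, 166.0]
ee_rot: [0.0, 0.681, 0.732, 0.0]
force: [-0.0, 0.3, -0.3]
finger_gap: 0.497
gripper_force: 0.0
```

```bash
python3 - <<'E'
from h import *
to(400,-300,250,1.643)
t=r.camera("top"); w=r.camera("wrist")
v=np.vstack([cv2.resize(t[185:235,250:410],(800,250),interpolation=cv2.INTER_CUBIC),cv2.resize(w[0:250],(800,312))])
cv2.imwrite("pics/c9.png",v)
E
```

```text
clock 28.93 tcp [554.7 -92.5 166. ] yaw 1.6438 F [-0.02  0.32 -0.29] q [-0.23  0.36  1.53 -0.    1.25 -0.3 ]
offset [-0.1956 -0.1694 -0.084 ] turn 0.0008
```

View pics/c9.png

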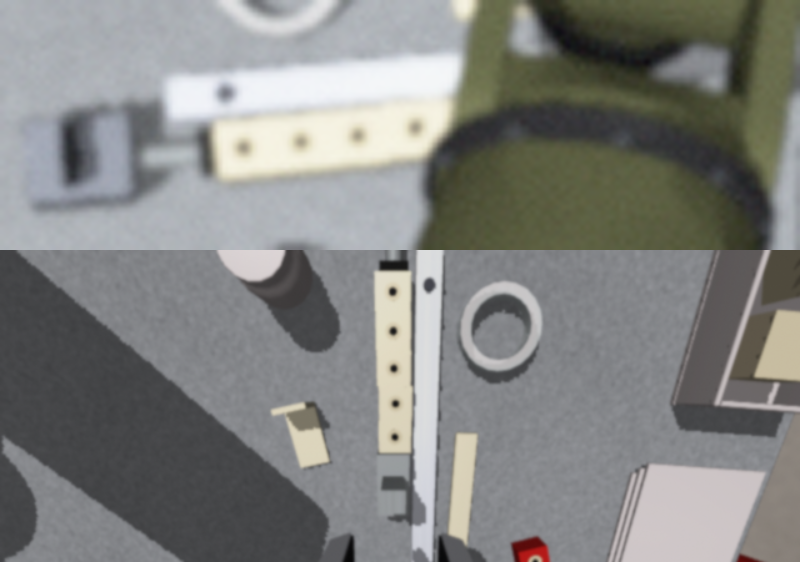

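The row is straight and closed up. Its front is still on the dark pad at (393,265), the pusher stands square behind piece1 at (393,485), and the gripper is well clear. By hole positions, the front piece has moved back only about 1.3 mm since the 5.7 N reading, so the pad is still loaded.

```bash
python3 -c "
from workcell import r
print(r.finish_job())"
```

```text
the job is handed in; nothing more can be done
None
```

The job is handed in, with no verdict returned: the row was pushed straight onto the pad at about 10.5 N and held, then I eased off before letting go, and the pusher now stands behind the row with an estimated 2 N still on the pad.

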